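# Fit the chopper's blade onto its drive and close the lid

## Robot

A 6-joint arm with a two-finger parallel gripper is mounted at the origin on a cart in front of the work surface, level with it; the furniture and walls round the work are solid. World frame = base frame: x ahead of the robot, y to its left, z up, the work surface at z = 0. Lengths are in m, angles in degrees, forces in N, time in s.
With the tool pointing down it reaches from about 0.25 to 0.725 m from the base axis. Payload 9.7 kg.
Tool frame: the origin (TCP) lies midway between the tips of the shut fingers; the grasp point (between the pads) lies 19 mm behind it; z points along the fingers, y is the line along which they close (so a half turn about z gives the same grasp; the last joint's range is limited). The gripper opens to 85 mm and grips with 20 to 120 N. Pads are 22 mm wide; open, the fingers measure 114 mm over their backs; the gripper's body (76 mm by 85 mm) begins 54 mm behind the grasp point. The pads swing forward as they close: fully open they stand 13 mm farther back than shut.
Start: joints at [0, 4.979, 10.078, 95.1, 0, 90], TCP at [0.55, -0, 0.231] pointing down, gripper open.
Joint ranges: [-179.16, 179.16], [-48.56, 103.87], [-65.8, 70.77], [-126.05, 130.52], [-82.76, 87.17], [-180, 180]. Speed limits (degrees/s): [127.2, 127.2, 147.25, 180, 180, 180].

## Interface

Orientations are given as [roll, pitch, yaw] about the fixed x, y, z axes, in that order (R = Rz(yaw) Ry(pitch) Rx(roll)).
In Python, from workcell import * gives the robot as it stands.
- The arm moves only by the tool servo_tool, never from a script. Its argument "moves" is a list of rows, each a list of 4 numbers: the shift along the world's x, y, z in parts of the range, where 1.0 means 75 cm, then the turn about the world's z in a scale on which 1.0 is pi rad. A call has 1 to 20 rows; each row is the pose to reach, as a shift and turn from the pose commanded when the call began; what a row does not reach only later rows make up. A row lasts 1/12 s, in which the tool goes at most 41.7 mm and 7.16 degrees, less where a joint would pass 70% of its speed; a pose out of reach is approached as far as the arm can. No shift or turn number may pass 1 either way. A call with a gripper value outside its range is refused whole. "claw" is the closure, from 0 (fully open) to 1 (shut), set as the call begins (left out, the last holds). The fingers move at their own pace and stop on an object; "force" is the grip in N (left out, the last holds). Time passes only in rows, so rows that repeat a pose let the fingers close. It gives the time, the measured TCP pose, the force, the opening and the grip force at its end, in the units of the state.
- get_obs(): the state, without advancing time (a new reading comes with each control period).
- camera(name): name is "scene" or "side" or "wrist"; returns the picture (400x640x3 uint8, red, green, blue); there is no depth.
- get_calibration(name): a dict with "fx", "fy", "cx", "cy" (pixels), "rvec" (rotation vector, rad) and "tvec" (3), from world to camera coordinates, as OpenCV has them; the wrist camera has in their place "tool_from_camera" (4x4, takes a point from camera to tool coordinates, whose origin is the TCP and whose axes are the flange's). Camera axes: x right, y down, z forward; pixel columns grow to the right and rows downward; lengths in m; the calibration is good to about 2 mm. The wrist camera is an equidistant fisheye: a pixel r from the principal point sees the ray r / f radians off the axis. A picture is of the moment at which its call begins: read the wrist's pose just before it. get_calibration takes no time and is no camera call.
- job_done(): hands the job in; it is judged then, once.
The state is a dict: "time": time; "q": joint angles; "qd": joint speeds; "joint_efforts": joint torques, N m; "ee_pos": TCP position; "tcp_rot": TCP orientation; "wrist_force": force on the tool from outside, world axes, zero at the start; "torque": the same for the moment, N m; "opening": finger opening in m; "grasp_force": force on a finger pad.
Only numpy, scipy, OpenCV 4.12 (cv2) and the standard library are available. Lean on these libraries where they do the work, as an engineer would, in place of code of your own. Each camera call takes 0.05 s, during which the arm holds its last target. There are 200 camera calls.

## Task

Get the compact chopper ready to use: put the loose chopping blade over the drive spindle in its bowl and work it round gently, never forcing it, until its key finds the drive and it drops all the way home; then put the clear lid gently and squarely on the bowl. Leave the other things on the worktop where they are.

Things in the scene. Friction and masses are not known exactly. Their poses are not given: they have to be found in the camera images.
- chopper: Compact electric chopper, immovable: white motor base 150 x 142 x 80 mm carrying a clear round bowl (inside radius 58, outside 61.5 mm; floor 90, rim 185 mm above the worktop) with a grey handle loop on its -y side (reaches 103 mm from the axis, up to 179 mm high). Origin on the bowl's axis at worktop level; z up, -x its front with two dark keys.
- drive_top (a point): Centre of the flat top of the steel drive spindle on the bowl's axis, 144 mm above the chopper's origin. The top 13 mm are a square head 20 x 20 mm (28.3 over corners) on a round shaft of 15 mm. The motor stopped anywhere: the head's yaw is unknown and this frame does not show it. Its gears hold it up to about 0.12 N m: leaned on hard it turns along. Over 25 N harms it.
- seat (a point): Centre of the round boss in the bowl floor on which the hub's underside rests when the blade is home, on the axis, 98 mm above the chopper's origin. Blade home: its origin here, hub top 5 mm below the rim. Out of key: its origin 14 mm higher, held up by the spindle's top.
- blade: Chopping blade, about 90 g, stands upright on the worktop: white square hub 40 x 40 mm, 82 mm tall, sides along its x and y, black band at 44 to 48 mm, two thin curved steel wings at +x and -x (reach 52 mm, below 29 mm). Grip the hub above the band. Origin: centre of the hub's underside, z up.
- blade_key (a point): Lower edge of the keyed hole inside the hub, on its axis, 32 mm above the hub's underside: a square hole 21.6 mm wide, sides along the hub's x and y, 18 mm deep; takes the 20 mm square head in any of four positions, within about 5 degrees. Below it the hub's wide square mouth, 32 mm, 32 mm deep, in which the head turns freely.
- lid: Clear round lid, about 100 g, lies right way up on the worktop: disc of radius 64 mm, 7 to 11 mm above the origin; locating ring below it, outside radius 54 mm; round black knob of radius 15 mm on the axis, widest 22 to 34 mm above the origin, top at 40. Origin: centre of the ring's lower edge, z up. A blade not home holds the lid up.
- bowl_rim (a point): Centre of the bowl's mouth on its axis, level with the rim, 185 mm above the chopper's origin. Closed, the lid's disc lies on the rim and its ring inside the bowl with 4 mm play: lid origin 7 mm below this point.
- lemon: Yellow lemon, 78 x 55 x 56 mm, at the left end of the worktop near the tall solid fridge (its side at about y = 0.345 m, its front at x = 0.36 m, its handle out to x = 0.32 m); bystander, leave it alone.
- salt_shaker: Clear salt shaker, 44 mm wide, 90 mm tall, at the back left; bystander, leave it alone.
- tin: Flat red food tin, 86 mm wide, 40 mm tall, to the right of the chopper; bystander, leave it alone.
- teaspoon: Steel teaspoon, 130 mm long, 11 mm high, lying in front between blade and lid; bystander, leave it alone.

How it is judged:
By the outcome, as a careful person would: the job done as asked, in the order asked, and still so for the second after the job is handed in, with the robot touching nothing.
It also fails if it takes over 69 s, if anything falls off the work surface, if the arm or the gripper's body presses on something with over 40 N, if the wrist force passes 120 N, or if a joint passes its speed limit or range.

## Working session

There is one attempt and no reset: what is moved stays moved. The work goes in short steps, Python scripts to look and compute and a tool call to move; the robot and the scene stay as the last step left them, time stands still between calls to the robot, and variables do not carry over. Pictures are saved under pics/ and viewed, at most 10 in all, crops included, and the job is handed in when it is done.

Besides the shell and the picture viewer there is one more tool, called after "Emit:" as a command line: name --pt "numbers of a row" for each row, then --argument value for the rest. servo_tool: Moves the arm, as the interface text tells. Its arguments: {"type":"object","properties":{"moves":{"type":"array","items":{"type":"array","items":{"type":"number"}}},"claw":{"type":"number"},"force":{"type":"number"}},"required":["moves"]}

```bash
mkdir -p pics; python3 - <<'E'
from workcell import *
import cv2
o=get_obs();print(o['time'],o['ee_pos'],o['tcp_rot'])
for n in ['scene','side','wrist']:
    cv2.imwrite(f'pics/{n}0.png',cv2.cvtColor(camera(n),cv2.COLOR_RGB2BGR)); print(n,get_calibration(n))
E
```

```text
0.0 [5.49785956e-01 1.74229926e-05 2.30596701e-01] [-1.79926617e+02 -2.43947967e-03  8.99987916e+01]
scene {'fx': 398.5020358968356, 'fy': 398.5020358968356, 'cx': 322.23076834452854, 'cy': 203.83923511460597, 'rvec': array([ 1.14274389, -2.10319052,  1.20915671]), 'tvec': array([0.35520595, 0.34958253, 0.52197325])}
side {'fx': 417.67267699733964, 'fy': 417.67267699733964, 'cx': 324.83244034055633, 'cy': 198.18624776713057, 'rvec': array([ 2.16140543, -0.09262182,  0.06330941]), 'tvec': array([-0.58817204,  0.16093061,  0.96847066])}
wrist {'fx': 309.70691628693146, 'fy': 309.70691628693146, 'cx': 315.2258591877704, 'cy': 198.09311952252528, 'tool_from_camera': array([[-4.86485890e-04, -9.51468123e-01, -3.07746932e-01,
         8.04609432e-02],
       [ 9.99999597e-01, -2.30631920e-04, -8.67747965e-04,
        -6.57241942e-04],
       [ 7.54658262e-04, -3.07747230e-01,  9.51467852e-01,
        -1.42667697e-01],
       [ 0.00000000e+00,  0.00000000e+00,  0.00000000e+00,
         1.00000000e+00]])}
```

View pics/scene0.png

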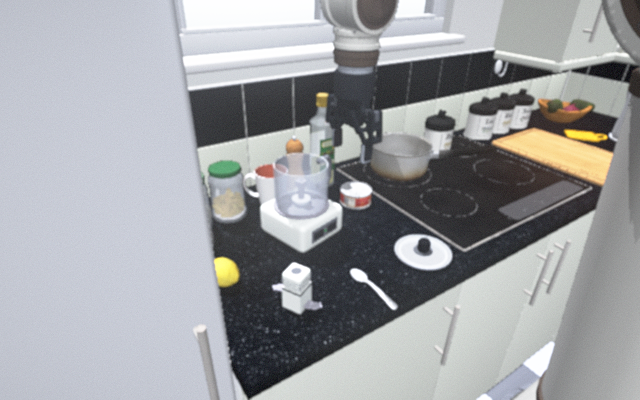

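View pics/wrist0.png

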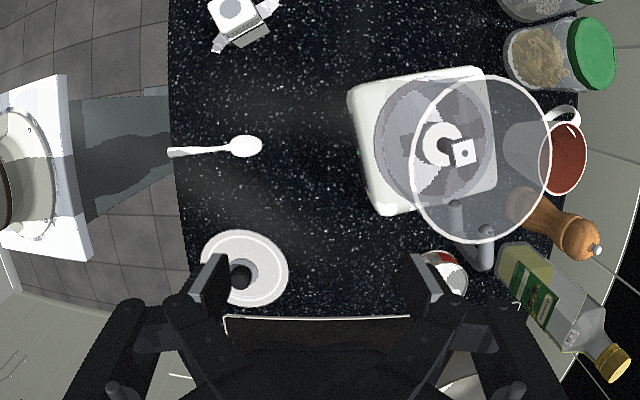

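View pics/side0.png

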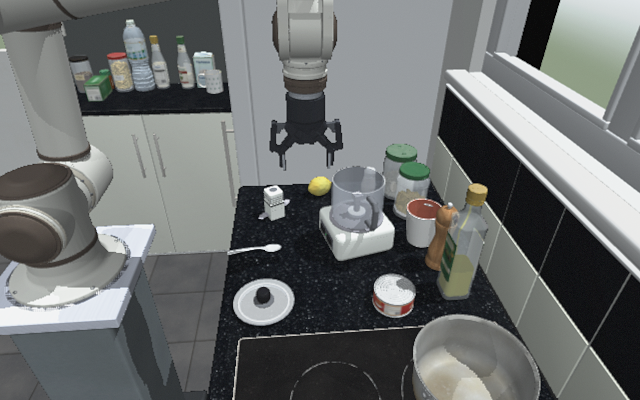

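The wrist view covers everything: blade at about (237,20), lid at (243,270), bowl rim ellipse at (480,158), and square drive head at about (466,152). I'll enlarge these.

```bash
cat > h.py <<'E'
import numpy as np, cv2
from scipy.spatial.transform import Rotation as R
def ray(cal,ee,rot,u,v):
    x=(u-cal['cx'])/cal['fx'];y=(v-cal['cy'])/cal['fy'];r=np.hypot(x,y)+1e-12
    d=np.array([np.sin(r)*x/r,np.sin(r)*y/r,np.cos(r)])
    T=np.array(cal['tool_from_camera']);Rw=R.from_euler('xyz',rot,degrees=True).as_matrix()
    return Rw@T[:3,3]+ee, Rw@T[:3,:3]@d
def onz(cal,ee,rot,u,v,z):
    o,d=ray(cal,ee,rot,u,v);return (o+d*(z-o[2])/d[2])[:2]
def proj(cal,ee,rot,P):
    T=np.array(cal['tool_from_camera']);Rw=R.from_euler('xyz',rot,degrees=True).as_matrix()
    p=(Rw.T@(np.atleast_2d(P)-ee).T).T; p=(p-T[:3,3])@T[:3,:3]
    h=np.hypot(p[:,0],p[:,1]);t=np.arctan2(h,p[:,2])
    return np.c_[cal['cx']+cal['fx']*t*p[:,0]/h,cal['cy']+cal['fy']*t*p[:,1]/h]
def crop(im,u,v,w,h,k):
    return cv2.resize(im[v:v+h,u:u+w],None,fx=k,fy=k,interpolation=cv2.INTER_CUBIC)
E
python3 - <<'E'
from h import *
im=cv2.imread('pics/wrist0.png')
out=np.zeros((600,800,3),np.uint8)
out[:300,:400]=crop(im,190,0,80,60,5)
out[300:,:400]=crop(im,190,220,100,75,4)
out[:300,400:]=crop(im,430,120,80,60,5)
out[300:,400:]=crop(im,340,60,220,165,2)[:300,:400]
cv2.imwrite('pics/crops.png',out)
E
```

```text
(no output)
```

View pics/crops.png

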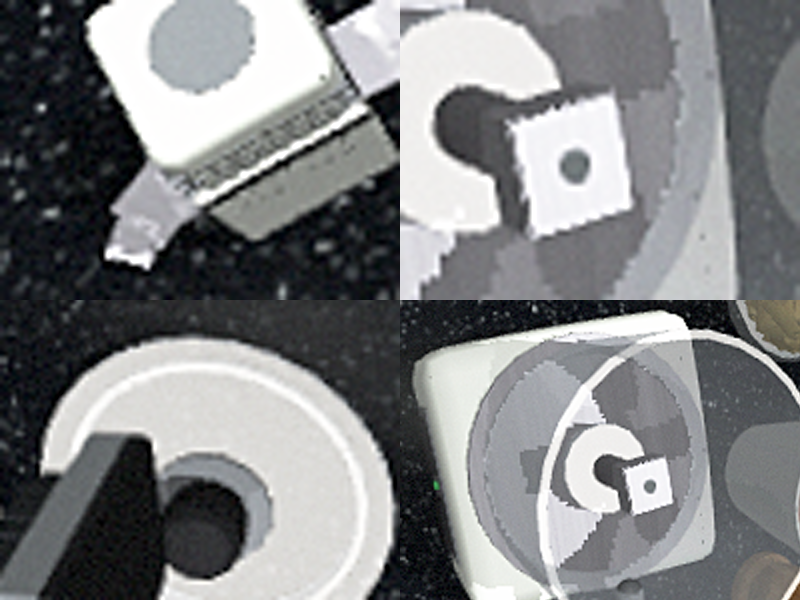

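Crops: blade top dot at full-frame (230.4,8.0), drive dot at (464.8,153.4) with corners visible, lid disc edge and knob visible.

```bash
python3 - <<'E'
from workcell import *
from h import *
from scipy.optimize import least_squares
o=get_obs();ee,rot=o['ee_pos'],o['tcp_rot'];c=get_calibration('wrist')
f=lambda u,v,z:onz(c,ee,rot,u,v,z)
B=lambda x,y:(190+x/5,y/5); S=lambda x,y:(430+(x-400)/5,120+y/5); L=lambda x,y:(190+x/4,220+(y-300)/4);M=lambda x,y:(340+(x-400)/2,60+(y-300)/2)
print('blade',f(*B(202,40),.082))
for a in [(88,12),(178,168),(345,82)]:print(f(*B(*a),.082))
p=f(*B(178,168),.08);q=f(*B(335,80),.08);print('edge',np.degrees(np.arctan2(*(q-p)[::-1])))
p=f(*B(88,25),.08);q=f(*B(165,160),.08);print('edge2',np.degrees(np.arctan2(*(q-p)[::-1])))
p=f(*B(262,240),.044);q=f(*B(398,160),.044);print('bandless',np.degrees(np.arctan2(*(q-p)[::-1])))
print('drive',f(*S(574,167),.144))
P=[f(*S(*a),.144) for a in [(508,120),(612,92),(634,205),(538,240)]]
print('mean',np.mean(P,0))
for i in range(4):
    d=P[(i+1)%4]-P[i];print(np.linalg.norm(d),np.degrees(np.arctan2(d[1],d[0])))
def circ(pts,r):
    pts=np.array(pts);s=least_squares(lambda x:np.hypot(*(pts-x).T)-r,pts.mean(0));return s.x,s.fun
print('lid',circ([f(*L(*a),.010) for a in [(45,440),(110,355),(190,338),(300,370),(370,440),(392,500),(370,580)]],.064))
print('knob',f(*L(205,550),.038))
print('rim',circ([f(*a,.185) for a in [(410,158),(481,76),(551,158),(480,243)]],.060))
p=f(*M(425,360),.08);q=f(*M(685,318),.08);print('base',np.degrees(np.arctan2(*(q-p)[::-1])))
for n in ['scene','side']:
    k=get_calibration(n);r=R.from_rotvec(k['rvec']).as_matrix();print(n,-r.T@k['tvec'])
E
```

```text
blade [0.46838859 0.17568074]
[0.44491292 0.18480864]
[0.46411083 0.1496108 ]
[0.49639851 0.16428244]
edge 26.624337144646535
edge2 -61.59527266045953
bandless 28.720767013300748
drive [0.66999235 0.04431769]
mean [0.66999233 0.04471536]
0.019688258416291265 16.574684771428746
0.019587381714007684 -70.86123500848932
0.01888920185806295 -159.88595431579557
0.020804388605326088 111.29314323440134
lid (array([ 0.44729224, -0.14416821]), array([-1.46773233e-03,  6.83991028e-05, -1.19648045e-04, -9.74317815e-05,
       -1.66015040e-04,  2.53870934e-04, -1.56806521e-03]))
knob [ 0.45151777 -0.14445613]
rim (array([0.66941532, 0.04437161]), array([0.00021964, 0.00035632, 0.00027022, 0.00039025]))
base 13.441623599159284
scene [-0.02432458  0.45298407  0.5612923 ]
side [ 0.51405831 -0.76378303  0.67982348]
```

The rows are not in the units I measure in: shifts go in shares of 75 cm and turns go in shares of pi rad. I convert before sending: 17.5 cm / 75 = 0.2333, -8.2 cm / 75 = -0.1093, 0.48 rad / 3.1416 = 0.1528.

Emit:
servo_tool --pt "-0.0533 0.1133 -0.0133 0.0764" --pt "-0.1093 0.2333 -0.0533 0.1528" --pt "-0.1093 0.2333 -0.0533 0.1528" --pt "-0.1093 0.2333 -0.0533 0.1528" --pt "-0.1093 0.2333 -0.0533 0.1528" --pt "-0.1093 0.2333 -0.0533 0.1528" --pt "-0.1093 0.2333 -0.0533 0.1528" --pt "-0.1093 0.2333 -0.0533 0.1528" --pt "-0.1093 0.2333 -0.0533 0.1528" --claw 0 --force 30

```text
time: 0.9
ee_pos: [0.4685, 0.1743, 0.1915]
tcp_rot: [180.0, 0.0, 117.4]
wrist_force: [-0.0, 0.1, 0.4]
opening: 0.0853
grasp_force: 0.0
```

```bash
python3 - <<'E'
from workcell import *
from h import *
o=get_obs();print(o['time'],o['ee_pos'],o['tcp_rot'],o['wrist_force'])
im=cv2.cvtColor(camera('wrist'),cv2.COLOR_RGB2BGR);cv2.imwrite('pics/w1.png',im)
c=get_calibration('wrist')
p=proj(c,o['ee_pos'],o['tcp_rot'],[.468,.1757,.082])[0];print(p)
u,v=int(p[0])-100,int(p[1])-75
print(u,v);cv2.imwrite('pics/w1c.png',crop(im,u,v,200,150,4))
E
```

```text
0.9 [0.46851744 0.17426462 0.19152799] [1.79983100e+02 1.32355507e-02 1.17433147e+02] [-0.03707308  0.06451782  0.42348631]
[315.51029078 195.38743064]
215 120
```

View pics/w1c.png

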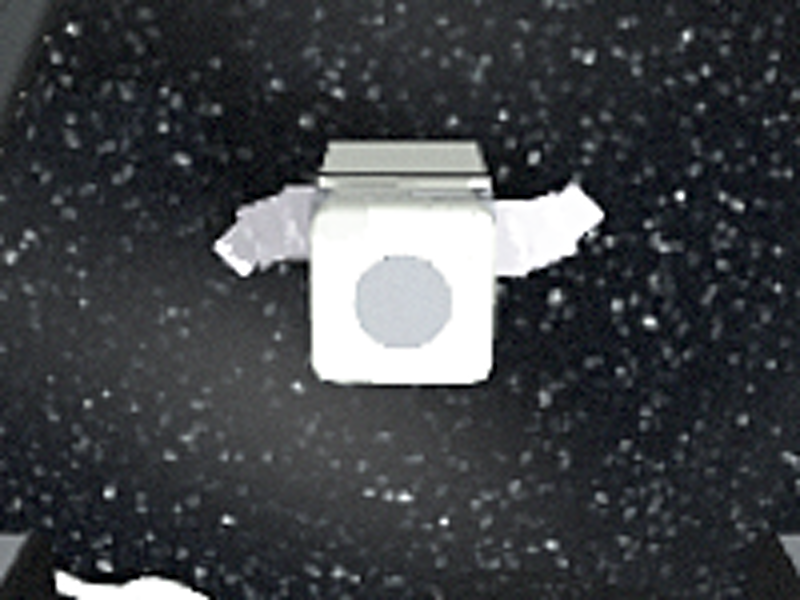

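Emit:
servo_tool --pt "0 0.0013 -0.0533 0" --pt "0 0.0013 -0.1067 0" --pt "0 0.0013 -0.1467 0" --pt "0 0.0013 -0.1867 0" --pt "0 0.0013 -0.1867 0" --pt "0 0.0013 -0.1867 0"

```text
time: 1.45
ee_pos: [0.4676, 0.175, 0.0508]
tcp_rot: [-179.9, -0.0, 117.4]
wrist_force: [0.1, 0.6, 1.2]
opening: 0.0854
grasp_force: 0.0
```

Emit:
servo_tool --pt "0 0 0 0" --pt "0 0 0 0" --pt "0 0 0 0" --pt "0 0 0 0" --pt "0 0 0 0" --pt "0 0 0 0" --pt "0 0 0 0" --pt "0 0 0 0" --claw 1 --force 30

```text
time: 2.12
ee_pos: [0.4688, 0.1762, 0.0529]
tcp_rot: [179.9, 0.0, 117.5]
wrist_force: [-1.7, 0.3, 6.0]
opening: 0.0391
grasp_force: 33.3
```

Scaled: 21 cm / 75 = 0.28, 20.2 cm / 75 = 0.2693, -0.157 rad / 3.1416 = -0.05.

Emit:
servo_tool --pt "0 0 0.0267 0" --pt "0 0 0.08 0" --pt "0 0 0.1333 0" --pt "0 0 0.1867 0" --pt "0 0 0.24 0" --pt "0.0267 -0.0173 0.28 0" --pt "0.0667 -0.044 0.28 -0.0159" --pt "0.1133 -0.0733 0.28 -0.0318" --pt "0.16 -0.104 0.28 -0.05" --pt "0.2067 -0.1333 0.28 -0.05" --pt "0.2467 -0.16 0.28 -0.05" --pt "0.2693 -0.1747 0.28 -0.05" --pt "0.2693 -0.1747 0.28 -0.05" --pt "0.2693 -0.1747 0.28 -0.05" --pt "0.2693 -0.1747 0.28 -0.05" --pt "0.2693 -0.1747 0.28 -0.05" --pt "0.2693 -0.1747 0.28 -0.05"

```text
time: 3.53
ee_pos: [0.6693, 0.0458, 0.2623]
tcp_rot: [179.9, 0.0, 108.6]
wrist_force: [-1.1, -0.2, -0.8]
opening: 0.0395
grasp_force: 32.6
```

```bash
python3 - <<'E'
from workcell import *
from h import *
o=get_obs();print(o['time'],o['ee_pos'],o['tcp_rot'],o['wrist_force'],o['torque'])
im=cv2.cvtColor(camera('wrist'),cv2.COLOR_RGB2BGR);cv2.imwrite('pics/w2.png',im)
s=cv2.cvtColor(camera('side'),cv2.COLOR_RGB2BGR);t=cv2.cvtColor(camera('scene'),cv2.COLOR_RGB2BGR)
c=get_calibration('wrist');e=o['ee_pos']
for h in (.028,.030,.032):print(proj(c,e,o['tcp_rot'],e+[0,0,h])[0])
print(proj(c,e,o['tcp_rot'],[.67,.0445,.185])[0])
out=np.zeros((600,800,3),np.uint8)
out[:400,:640]=im
out[400:,:400]=crop(s,300,130,133,67,3)[:200,:400] if 0 else cv2.resize(s[100:260,240:480],(400,200))
out[400:,400:]=cv2.resize(t[130:250,220:380],(400,200))
cv2.imwrite('pics/m2.png',out)
E
```

```text
3.5333 [0.66933375 0.04580563 0.26228493] [1.79940128e+02 1.20792725e-02 1.08567946e+02] [-1.12228936 -0.17118461 -0.79256335] [0.00071778 0.00402419 0.0259247 ]
[315.92250576 291.02627741]
[315.93389807 293.59835153]
[315.94554736 296.23153106]
[315.84219953 211.82832296]
```

View pics/m2.png

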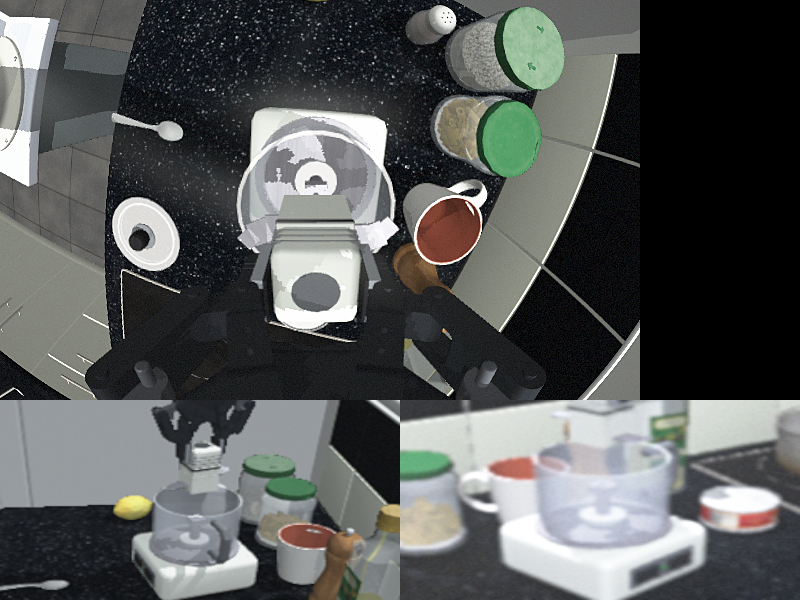

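Scaled: -8.7 cm / 75 = -0.116, -8.4 cm / 75 = -0.112.

Emit:
servo_tool --pt "0 -0.0013 -0.0133 0" --pt "0 -0.0013 -0.0267 0" --pt "0 -0.0013 -0.04 0" --pt "0 -0.0013 -0.0533 0" --pt "0 -0.0013 -0.0667 0" --pt "0 -0.0013 -0.0733 0" --pt "0 -0.0013 -0.08 0" --pt "0 -0.0013 -0.0867 0" --pt "0 -0.0013 -0.0933 0" --pt "0 -0.0013 -0.1 0" --pt "0 -0.0013 -0.1067 0" --pt "0 -0.0013 -0.112 0" --pt "0 -0.0013 -0.116 0" --pt "0 -0.0013 -0.116 0" --pt "0 -0.0013 -0.116 0"

```text
time: 4.93
ee_pos: [0.6699, 0.044, 0.1742]
tcp_rot: [-180.0, -0.0, 108.5]
wrist_force: [0.1, -0.5, -0.8]
opening: 0.0397
grasp_force: 32.6
```

Scaled: -1.1 cm / 75 = -0.0147, -1 cm / 75 = -0.0133.

Emit:
servo_tool --pt "0 0 -0.0027 0" --pt "0 0 -0.0053 0" --pt "0 0 -0.008 0" --pt "0 0 -0.0107 0" --pt "0 0 -0.0133 0" --pt "0 0 -0.0147 0" --pt "0 0 -0.0147 0"

```text
time: 5.52
ee_pos: [0.6699, 0.0441, 0.1629]
tcp_rot: [-180.0, -0.0, 108.5]
wrist_force: [0.8, -0.0, -1.5]
opening: 0.0394
grasp_force: 32.6
```

Scaled: -0.4 cm / 75 = -0.0053, -0.3 cm / 75 = -0.004.

Emit:
servo_tool --pt "0 0 -0.0013 0" --pt "0 0 -0.0027 0" --pt "0 0 -0.004 0" --pt "0 0 -0.0053 0" --pt "0 0 -0.0053 0" --pt "0 0 -0.0053 0"

```text
time: 6.02
ee_pos: [0.67, 0.044, 0.1592]
tcp_rot: [-180.0, -0.0, 108.5]
wrist_force: [-0.1, 0.8, -0.8]
opening: 0.0395
grasp_force: 32.6
```

Engaged without resistance; going on down to the boss.

Emit:
servo_tool --pt "0 0 -0.002 0" --pt "0 0 -0.004 0" --pt "0 0 -0.006 0" --pt "0 0 -0.008 0" --pt "0 0 -0.0087 0" --pt "0 0 -0.0087 0" --pt "0 0 -0.0087 0"

```text
time: 6.6
ee_pos: [0.67, 0.044, 0.1526]
tcp_rot: [-180.0, -0.0, 108.5]
wrist_force: [0.4, 0.4, -1.7]
opening: 0.0397
grasp_force: 32.6
```

Scaled: -0.2 cm / 75 = -0.0027, -0.15 cm / 75 = -0.002.

Emit:
servo_tool --pt "0 0 -0.0007 0" --pt "0 0 -0.0013 0" --pt "0 0 -0.002 0" --pt "0 0 -0.0027 0" --pt "0 0 -0.0027 0"

```text
time: 7.02
ee_pos: [0.67, 0.044, 0.151]
tcp_rot: [180.0, 0.0, 108.5]
wrist_force: [-1.3, 1.2, 2.4]
opening: 0.0396
grasp_force: 32.7
```

Emit:
servo_tool --pt "0 0 0 0" --pt "0 0 0 0" --pt "0 0 0 0" --pt "0 0 0 0" --claw 0.38

```text
time: 7.35
ee_pos: [0.67, 0.0439, 0.1507]
tcp_rot: [-180.0, 0.0, 108.5]
wrist_force: [0.0, -0.1, -0.2]
opening: 0.0528
grasp_force: 0.0
```

Scaled: 11 cm / 75 = 0.1467, 8 cm / 75 = 0.1067.

Emit:
servo_tool --pt "0 0 0.0133 0" --pt "0 0 0.0333 0" --pt "0 0 0.0667 0" --pt "0 0 0.1067 0" --pt "0 0 0.1467 0" --pt "0 0 0.1467 0" --pt "0 0 0.1467 0" --pt "0 0 0.1467 0"

```text
time: 8.02
ee_pos: [0.6701, 0.044, 0.2608]
tcp_rot: [180.0, 0.0, 108.5]
wrist_force: [0.3, -0.2, -0.9]
opening: 0.053
grasp_force: 0.0
```

```bash
python3 - <<'E'
from workcell import *
from h import *
o=get_obs();e=o['ee_pos'];r=o['tcp_rot'];print(o['time'],e,r,o['wrist_force'])
im=cv2.cvtColor(camera('wrist'),cv2.COLOR_RGB2BGR);cv2.imwrite('pics/w3.png',im)
c=get_calibration('wrist')
for z in (.180,.185,.194):print(z,proj(c,e,r,[.67,.0445,z])[0])
out=np.zeros((600,800,3),np.uint8)
out[:400]=crop(im,215,110,200,100,4)
out[400:,:400]=crop(im,80,170,133,67,3)[:200,:400]if 0 else cv2.resize(im[180:290,80:300],(400,200))
cv2.imwrite('pics/m3.png',out)
E
```

```text
8.0167 [0.67011229 0.04398687 0.26083548] [1.79988974e+02 6.44067522e-03 1.08506963e+02] [ 0.3295389  -0.22558445 -0.89341228]
0.18 [315.71496881 207.80895539]
0.185 [315.72301038 210.05385309]
0.194 [315.73828886 214.33131754]
```

View pics/m3.png

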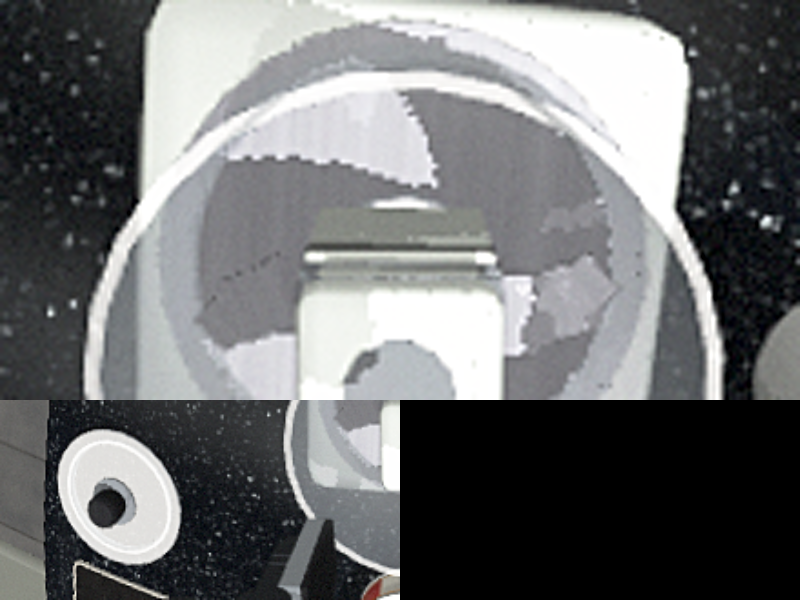

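Dot lies at about v=206.5, predicted 207.8 for home (214.3 for out of key): the blade is home, upright. Now the lid.

Scaled: -22.1 cm / 75 = -0.2947, -18.8 cm / 75 = -0.2507.

Emit:
servo_tool --pt "-0.0267 -0.0227 0 0" --pt "-0.0667 -0.0573 0 0" --pt "-0.1067 -0.0907 0 0" --pt "-0.1467 -0.1253 -0.0133 0" --pt "-0.1867 -0.16 -0.04 0" --pt "-0.2267 -0.1933 -0.0667 0" --pt "-0.2667 -0.2267 -0.0933 0" --pt "-0.2947 -0.2507 -0.1067 0" --pt "-0.2947 -0.2507 -0.1067 0" --pt "-0.2947 -0.2507 -0.1067 0" --pt "-0.2947 -0.2507 -0.1067 0" --pt "-0.2947 -0.2507 -0.1067 0" --pt "-0.2947 -0.2507 -0.1067 0" --claw 0

```text
time: 9.15
ee_pos: [0.4498, -0.1435, 0.181]
tcp_rot: [180.0, 0.0, 108.6]
wrist_force: [0.8, -0.7, -0.8]
opening: 0.0857
grasp_force: 0.0
```

```bash
python3 - <<'E'
from workcell import *
from h import *
o=get_obs();e=o['ee_pos'];r=o['tcp_rot'];print(o['time'],e,r,o['wrist_force'])
im=cv2.cvtColor(camera('wrist'),cv2.COLOR_RGB2BGR);cv2.imwrite('pics/w4.png',im)
c=get_calibration('wrist')
for z in (.04,.011):print(z,proj(c,e,r,[.449,-.144,z])[0])
cv2.imwrite('pics/m4.png',crop(im,215,100,200,150,4))
E
```

```text
9.15 [ 0.44981995 -0.14346368  0.18097386] [1.79983712e+02 5.12984926e-03 1.08575840e+02] [ 0.76635757 -0.65418069 -0.83476027]
0.04 [314.5667608  187.25386834]
0.011 [314.6289253  179.62787415]
```

View pics/m4.png

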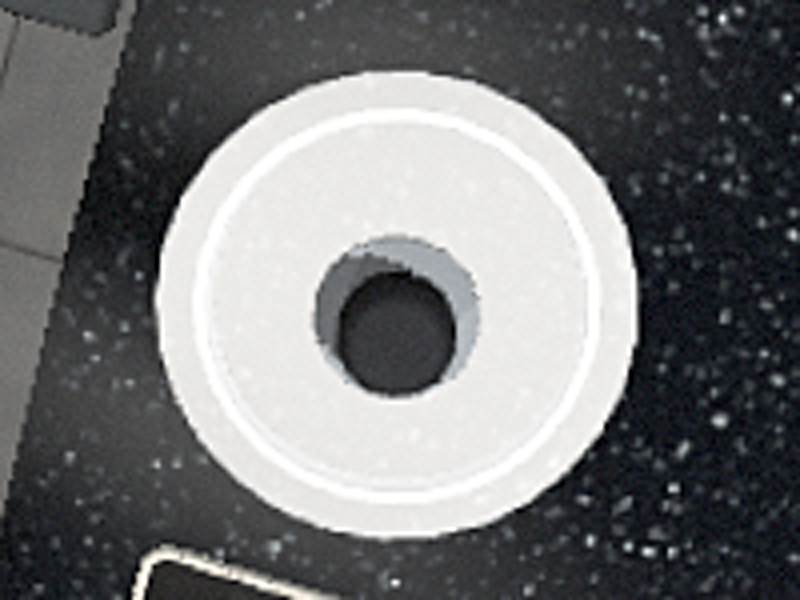

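Disc centre at (314.0,176.3), knob at (314.3,183.3): lid at about (0.4475, -0.1408).

Scaled: -16.6 cm / 75 = -0.2213, -16.5 cm / 75 = -0.22.

Emit:
servo_tool --pt "-0.0027 0.004 -0.0533 0" --pt "-0.0027 0.004 -0.1067 0" --pt "-0.0027 0.004 -0.1467 0" --pt "-0.0027 0.004 -0.1867 0" --pt "-0.0027 0.004 -0.2067 0" --pt "-0.0027 0.004 -0.2133 0" --pt "-0.0027 0.004 -0.22 0" --pt "-0.0027 0.004 -0.2213 0" --pt "-0.0027 0.004 -0.2213 0"

```text
time: 9.95
ee_pos: [0.4478, -0.1411, 0.0158]
tcp_rot: [179.9, 0.0, 108.5]
wrist_force: [0.1, 0.1, 0.5]
opening: 0.0853
grasp_force: 0.0
```

Emit:
servo_tool --pt "0 0 0 0" --pt "0 0 0 0" --pt "0 0 0 0" --pt "0 0 0 0" --pt "0 0 0 0" --pt "0 0 0 0" --pt "0 0 0 0" --pt "0 0 0 0" --pt "0 0 0 0" --claw 1 --force 40

```text
time: 10.7
ee_pos: [0.4471, -0.1411, 0.0153]
tcp_rot: [180.0, 0.0, 108.5]
wrist_force: [-1.4, -0.0, 5.7]
opening: 0.0284
grasp_force: 39.3
```

Scaled: 24 cm / 75 = 0.32, 23.5 cm / 75 = 0.3133.

Emit:
servo_tool --pt "0 0 0.0133 0" --pt "0 0 0.04 0" --pt "0 0 0.08 0" --pt "0 0 0.1267 0" --pt "0 0 0.1733 0" --pt "0 0 0.22 0" --pt "0 0 0.2667 0" --pt "0.0133 0.0133 0.3133 0" --pt "0.04 0.0347 0.32 0" --pt "0.08 0.0667 0.32 0" --pt "0.1133 0.0947 0.32 0" --pt "0.1467 0.1227 0.32 0" --pt "0.18 0.1507 0.32 0" --pt "0.2133 0.1787 0.32 0" --pt "0.2467 0.2053 0.32 0" --pt "0.2733 0.2293 0.32 0" --pt "0.2933 0.2453 0.32 0" --pt "0.296 0.2467 0.32 0" --pt "0.296 0.2467 0.32 0" --pt "0.296 0.2467 0.32 0"

```text
time: 12.37
ee_pos: [0.6686, 0.0437, 0.2548]
tcp_rot: [-180.0, -0.0, 108.5]
wrist_force: [-0.4, -0.7, -1.4]
opening: 0.0281
grasp_force: 39.9
```

```bash
python3 - <<'E'
from workcell import *
from h import *
o=get_obs();e=o['ee_pos'];r=o['tcp_rot'];print(o['time'],e,r,o['wrist_force'],o['opening'])
im=cv2.cvtColor(camera('wrist'),cv2.COLOR_RGB2BGR)
s=cv2.cvtColor(camera('side'),cv2.COLOR_RGB2BGR)
c=get_calibration('wrist')
th=np.linspace(0,2*np.pi,200)
for i in range(200):
    q=proj(c,e,r,e+[.064*np.cos(th[i]),.064*np.sin(th[i]),-.0153+.010])[0]
    if 0<=q[0]<640 and 0<=q[1]<400: im[int(q[1]+.5),int(q[0]+.5)]=(0,0,255)
out=np.zeros((600,800,3),np.uint8)
out[:400,:600]=crop(im,165,150,300,200,2)
out[400:,:400]=cv2.resize(s[100:260,240:480],(400,200))
out[400:,400:]=0
cv2.imwrite('pics/m5.png',out)
E
```

```text
12.3667 [0.66861556 0.04367357 0.25475594] [-1.79958570e+02 -1.50348460e-03  1.08506793e+02] [-0.42728997 -0.73594714 -1.36870363] 0.028079371593676742
```

View pics/m5.png

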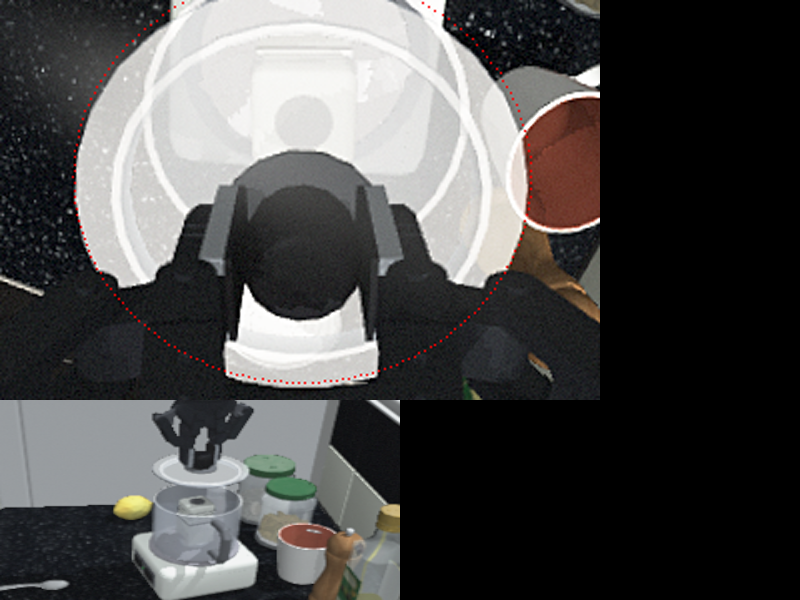

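Lid held level, outline within about 2 mm of the expected ring (slightly toward the camera's lower side). Lowering.

Emit:
servo_tool --pt "0.0007 0.0013 -0.0133 0" --pt "0.0007 0.0013 -0.0267 0" --pt "0.0007 0.0013 -0.04 0" --pt "0.0007 0.0013 -0.0493 0" --pt "0.0007 0.0013 -0.056 0" --pt "0.0007 0.0013 -0.0613 0" --pt "0.0007 0.0013 -0.0653 0" --pt "0.0007 0.0013 -0.0653 0" --pt "0.0007 0.0013 -0.0653 0"

```text
time: 13.22
ee_pos: [0.6695, 0.045, 0.2061]
tcp_rot: [180.0, 0.0, 108.5]
wrist_force: [-0.3, -1.2, -0.9]
opening: 0.0282
grasp_force: 39.9
```

Scaled: -0.9 cm / 75 = -0.012, -0.75 cm / 75 = -0.01.

Emit:
servo_tool --pt "0 0 -0.002 0" --pt "0 0 -0.004 0" --pt "0 0 -0.006 0" --pt "0 0 -0.008 0" --pt "0 0 -0.01 0" --pt "0 0 -0.012 0" --pt "0 0 -0.012 0"

```text
time: 13.8
ee_pos: [0.6694, 0.0452, 0.1966]
tcp_rot: [-180.0, -0.0, 108.5]
wrist_force: [-0.3, 0.8, 0.5]
opening: 0.0282
grasp_force: 40.0
```

Scaled: -0.25 cm / 75 = -0.0033, -0.2 cm / 75 = -0.0027.

Emit:
servo_tool --pt "0 0 -0.0013 0" --pt "0 0 -0.0027 0" --pt "0 0 -0.0033 0" --pt "0 0 -0.0033 0"

```text
time: 14.13
ee_pos: [0.6695, 0.0452, 0.1941]
tcp_rot: [-180.0, -0.0, 108.5]
wrist_force: [-0.9, 2.7, 0.1]
opening: 0.0283
grasp_force: 40.0
```

Emit:
servo_tool --pt "0 0.0007 -0.0007 0" --pt "0 0.0007 -0.0013 0" --pt "0 0.0007 -0.0013 0" --pt "0 0.0007 -0.0013 0"

```text
time: 14.47
ee_pos: [0.6695, 0.0454, 0.1936]
tcp_rot: [180.0, 0.0, 108.5]
wrist_force: [-2.0, 0.5, 1.5]
opening: 0.0279
grasp_force: 40.3
```

Emit:
servo_tool --pt "0 0 -0.0007 0" --pt "0 0 -0.0007 0" --pt "0 0 -0.0007 0"

```text
time: 14.72
ee_pos: [0.6695, 0.0454, 0.1936]
tcp_rot: [180.0, 0.0, 108.5]
wrist_force: [-1.4, 0.7, 5.5]
opening: 0.028
grasp_force: 40.5
```

Emit:
servo_tool --pt "0 0 0 0" --pt "0 0 0 0" --pt "0 0 0 0" --pt "0 0 0 0" --pt "0 0 0 0" --claw 0.3

```text
time: 15.13
ee_pos: [0.6695, 0.0454, 0.1925]
tcp_rot: [-180.0, -0.0, 108.5]
wrist_force: [0.3, 1.3, 0.1]
opening: 0.0593
grasp_force: 0.0
```

Emit:
servo_tool --pt "0 0 0.0133 0" --pt "0 0 0.04 0" --pt "0 0 0.0667 0" --pt "0 0 0.0933 0" --pt "0 0 0.12 0" --pt "0 0 0.12 0" --pt "0 0 0.12 0" --pt "0 0 0.12 0"

```text
time: 15.8
ee_pos: [0.6696, 0.0455, 0.2824]
tcp_rot: [-180.0, -0.0, 108.5]
wrist_force: [0.2, -0.6, 0.0]
opening: 0.0594
grasp_force: 0.0
```

```bash
python3 - <<'E'
from workcell import *
from h import *
o=get_obs();e=o['ee_pos'];r=o['tcp_rot'];print(o['time'],e,r,o['wrist_force'],o['opening'])
im=cv2.cvtColor(camera('wrist'),cv2.COLOR_RGB2BGR)
s=cv2.cvtColor(camera('side'),cv2.COLOR_RGB2BGR);t=cv2.cvtColor(camera('scene'),cv2.COLOR_RGB2BGR)
c=get_calibration('wrist')
for a in np.linspace(0,2*np.pi,120):
    q=proj(c,e,r,[.67+.064*np.cos(a),.0445+.064*np.sin(a),.189])[0]
    if 0<=q[0]<640 and 0<=q[1]<400: im[int(q[1]+.5),int(q[0]+.5)]=(0,0,255)
out=np.zeros((600,800,3),np.uint8)
out[:300,:450]=crop(im,165,110,300,200,1.5)
out[300:,:400]=crop(s,300,150,100,75,4)
out[300:,400:]=crop(t,250,140,100,75,4)
cv2.imwrite('pics/m6.png',out)
E
```

```text
15.8 [0.66957691 0.04550053 0.2823913 ] [-1.79982158e+02 -2.86553330e-03  1.08506740e+02] [ 0.18215236 -0.61923923  0.01856862] 0.05942287747120382
```

View pics/m6.png

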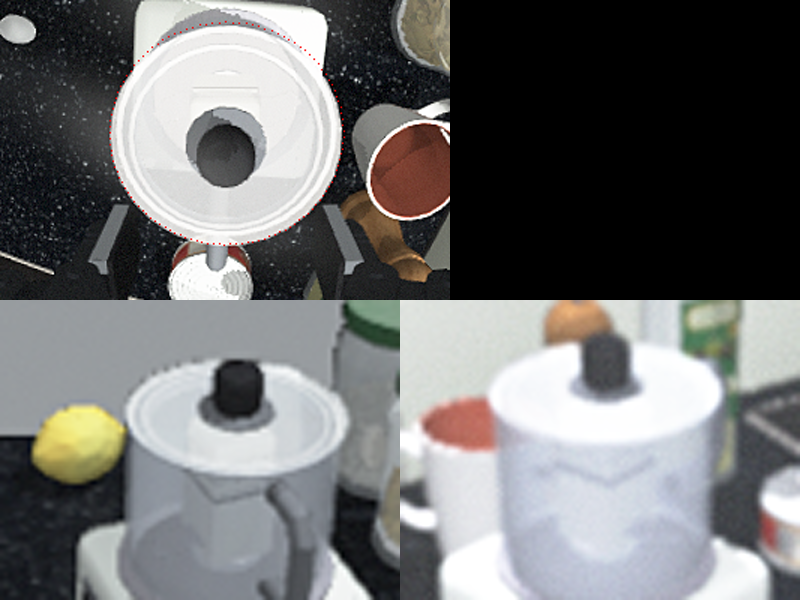

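The lid sits flat and centred on the rim: its edge follows the predicted circle and both outside views show it level, with the blade down below it. Handing in.

```bash
python3 -c "
from workcell import *
print(job_done())"
```

```text
the job is handed in; nothing more can be done
None
```

The job is handed in: the blade keyed onto the drive and dropped fully home on the first try, no turning needed; the lid sits flat and centred on the bowl; I never touched the other items; it took about 16 s of robot time.

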